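Open the detector case until its lid rests on the stop

TASK

Draw the bolt of the grey detector case fully back, then lift the lid by its handle and swing it open until it rests snugly against the rubber-tipped stop behind it. Lean on the stop only gently, leave the lid resting there, and do not disturb the things standing around the case.

Things in the scene. Friction and masses are not known exactly. Their poses are not given: they have to be found in the camera images.
- case: Grey plastic case fixed to the desk, 170 (x) by 280 (y) by 90 mm high, open-topped under its lid, holding smoke detectors. Origin at the centre of its underside; its x axis points away from the robot towards the hinge, y to the left, z up. A steel bracket 36 mm wide stands behind it (see stop_bracket); a bolt sits outside its right (-y) wall.
- lid (a joint): Angle of the lid, rad: 0 shut, growing as it opens up and away from the robot (about pi/2 upright). The lid is a panel 170 by 280 by 8 mm, 0.3 to 0.5 kg. Its hinge is stiff: 0.6 N m of friction, so it stays wherever it is left, also when leaning on the stop. It meets the stop somewhere between 1.5 and 1.9 rad; the stop's setting differs each time and is not told, it must be felt (or seen).
- lid_hinge (a point): Point on the hinge axis, mid-length: at (85, 0, 90.5) mm in the case's frame. The axis runs along the case's y.
- lid_handle (a point): Centre of the lid's handle: a round steel bar 12 mm thick and 100 mm long, along the case's y, carried by a leg at each end, 45 mm clear (axis to panel) above the lid's outer face. It lies 155 mm from the hinge (15 mm short of the lid's front edge) and 53 mm above the lid's underside. With the lid upright the bar is on the far side of the panel. The round bar can turn between the fingers.
- bolt (a joint): Travel of the bolt, m: 0 to 0.034, growing as it slides along the case's -y, outwards. Its plate lies over the lid's right edge and locks it; at 0.012 it is clear, at 0.034 it is fully back against its end. Sliding takes about 4 N.
- bolt_grip (a point): Centre of the bolt's upright steel grip, a block 16 mm (along the case's x) by 12 mm (y) by 40 mm high, reaching 17 mm above and 23 mm below this point. It can be pinched from above across x or pushed.
- stop_bracket (a point): Front face of the stop bracket at the height of the stop screw, 80 mm above the hinge, 62 mm behind it and 105 mm left of the case's middle. From here a screw with a 20 mm round rubber tip points towards the lid's outer face. The tip's face stands 32 to 56 mm in front of the bracket, depending on its setting. The tip is sprung, 5 N per mm, over 6 mm: pressing it with more than 20 N strains it.
- detector: Loose white smoke detector, 100 mm across, 44 mm high, left of the case; a bystander. Origin at the centre of its underside.
- hardhat: Loose white safety helmet, about 230 mm across, 148 mm high, further left; a bystander. Origin at the centre of its underside.
- mouse: Loose black computer mouse, 95 mm long, 58 mm wide, 32 mm high, behind the case; a bystander. Origin at the centre of its underside.

How it is judged:
By the outcome, as a careful person would: the job done as asked, in the order asked, and still so for the second after the job is handed in, with the robot touching nothing.
It also fails if it takes over 64 s, if anything falls off the work surface, if the arm or the gripper's body presses on something with over 40 N, if the wrist force passes 120 N, or if a joint passes its speed limit or range.

ROBOT

A 7-joint arm with a two-finger parallel gripper is mounted at the origin on the work surface. World frame = base frame: x ahead of the robot, y to its left, z up, the work surface at z = 0. Lengths are in m, angles in rad, forces in N, time in s.
With the tool pointing down it reaches from about 0.4 to 0.85 m from the base axis. Payload 6.9 kg.
Tool frame: the origin (TCP) lies at the very end of the fingers, on their centre line; the grasp point (between the pads) lies 19 mm behind it; x points along the fingers, y is the direction in which the jaws open and shut, and the axes are right-handed (so a half turn about x gives the same grasp; the last joint's range is limited). The gripper opens to 85 mm and grips with 20 to 120 N. Pads are 22 mm wide; open, the fingers measure 114 mm over their backs; the gripper's body (76 mm by 85 mm) begins 54 mm behind the grasp point. The pads swing forward as they close: fully open they stand 13 mm farther back than shut.
Start: joints at [1.308, 0.507, -0.238, 1.5, 0.126, 1.149, -0.155], TCP at [0.225, -0.583, 0.208] pointing down, gripper open.
Joint ranges: [-3.08, 3.08], [-0.24, 2.05], [-1.43, 1.35], [0, 2.5], [-1.52, 4.66], [0.17, 1.96], [-2.89, 2.89]. Speed limits (rad/s): [2.39, 2.39, 3.14, 3.14, 3.14, 3.14, 3.14].

INTERFACE

Orientations are given as a unit quaternion [x, y, z, w].
In Python, from workcell import env, camera gives the robot as it stands. The module is installed in compiled form; this text tells all that it offers.
- The arm moves only by the tool arm_command, never from a script. Its argument "rows" is a list that holds one entry, the list of rows, each a list of 6 numbers: the shift along the tool's x, y, z in m, then the turn, a rotation vector about the tool's x, y, z in degrees. A call has 1 to 12 rows; each row shifts and turns the pose as measured when the row begins, along the tool's axes as they then stand; what a row does not reach is not made up. A row lasts 1/12 s, in which the tool goes at most 41.7 mm and 7.16 degrees, less where a joint would pass 70% of its speed; a pose out of reach is approached as far as the arm can. A call is refused whole if a number of a shift passes 0.0417 or a number of a turn 7.16, either way. A call with a gripper value outside its range is refused whole. "gripper" is the gripper's target within -1 to 1 (shut at 1, half-way at 0, fully open at -1), set as the call begins (left out, the last holds). The fingers move at their own pace and stop on an object; "force" is the grip in N (left out, the last holds). Time passes only in rows, so rows that do not move let the fingers close. It gives the time, the measured TCP pose, the force and the opening at its end, in the units of the state.
- env.get_obs(): the state, without advancing time (a new reading comes with each control period).
- camera(name): name is "scene" or "top" or "wrist"; returns a dict with "image" (480x640x3 uint8, blue, green, red), "depth" (480x640 float32, m along the optical axis (not along the pixel's ray), 0 where there is no reading), "intrinsics" (3x3 intrinsics, pixels), "xyz" and "attitude" of the camera in the world. Camera axes: x right, y up, looking along -z (the intrinsics and any distortion apply to the point x, -y, -z); pixel columns grow to the right and rows downward; lengths in m; the calibration is good to about 2 mm. A picture is of the moment at which its call begins.
- env.close_job(): hands the job in, once; it reports no verdict.
The state is a dict: "time": time; "joints": joint angles; "dq": joint speeds; "tau": joint torques, N m; "tool_pos": TCP position; "eef_rot": TCP orientation; "contact_force": force on the tool from outside, world axes, zero at the start; "moment": the same for the moment, N m; "opening": finger opening in m.
Only numpy, scipy, OpenCV 4.12 (cv2) and the standard library are available. Lean on these libraries where they do the work, as an engineer would, in place of code of your own. Each camera call takes 0.05 s, during which the arm holds its last target. There are 200 camera calls.

## Working session

There is one attempt and no reset: what is moved stays moved. The work goes in short steps, Python scripts to look and compute and a tool call to move; the robot and the scene stay as the last step left them, time stands still between calls to the robot, and variables do not carry over. Pictures are saved under pics/ and viewed, about 8 in all and at most 12, crops included, and the job is handed in when it is done.

Besides the shell and the picture viewer there is one more tool, called as name([rows], argument=value, ...), one row to a line, values as JSON. arm_command: Moves the arm, as the interface text tells. Its arguments: {"type":"object","properties":{"rows":{"type":"array"},"gripper":{"type":"number"},"force":{"type":"number"}},"required":["rows"]}

```bash
mkdir -p pics
cat > h.py <<'E'
from workcell import env, camera
import numpy as np, cv2
from scipy.spatial.transform import Rotation as R
def cam(n):
    c=camera(n); a=np.array(c["attitude"]); c["R"]=a if a.shape==(3,3) else R.from_quat(a).as_matrix() if a.size==4 else R.from_euler('xyz',a).as_matrix(); return c
def p3(c,u,v,z=None):
    K=c["intrinsics"]; d=c["depth"][int(v),int(u)] if z is None else z
    return np.array(c["xyz"])+c["R"]@np.array([(u-K[0][2])/K[0][0]*d,-(v-K[1][2])/K[1][1]*d,-d])
def cloud(c):
    K=np.array(c["intrinsics"]);d=c["depth"];v,u=np.mgrid[:480,:640]
    P=np.stack([(u-K[0,2])/K[0,0]*d,-(v-K[1,2])/K[1,1]*d,-d],-1)
    return P@c["R"].T+np.array(c["xyz"])
E
python3 - <<'E'
from h import *
import pickle
o=env.get_obs(); print(o)
for n in("scene","top"):
    c=cam(n); cv2.imwrite(f"pics/{n}0.png",c["image"]); pickle.dump(c,open(n+".pkl","wb")); print(n,c["xyz"],c["attitude"],c["intrinsics"])
E
```

```text
{'time': 0.0, 'joints': array([ 1.30748003,  0.50833579, -0.23750618,  1.50113196,  0.12569019,
        1.14890175, -0.15478825]), 'dq': array([-1.61392487e-03, -1.29050852e-03, -7.82144331e-04, -1.21414178e-03,
        7.05573402e-04, -1.49432456e-03,  1.87515086e-05]), 'tau': array([ 8.74420493e-04, -6.20596933e+01, -2.18646839e+00, -2.49660856e+01,
        1.26499482e-02,  1.18629984e-02,  7.02481785e-06]), 'tool_pos': array([ 0.22504277, -0.58249409,  0.20723064]), 'eef_rot': array([-0.694989  , -0.13028111,  0.69524482, -0.12904173]), 'contact_force': array([ 1.02041134, -0.75906046, -0.61216574]), 'moment': array([-0.00052613,  0.02423613, -0.0107066 ]), 'opening': 0.08551743525304857}
scene [0.97367886 0.09796138 0.85945029] [0.20193028 0.17791345 0.62955442 0.72885677] [[469.78469219   0.         319.39891078]
 [  0.         469.78469219 248.04027921]
 [  0.           0.           1.        ]]
top [0.4704624  0.15910244 1.19215592] [ 0.01540201 -0.02933967 -0.69942995  0.71393256] [[533.82261593   0.         325.33489368]
 [  0.         533.82261593 237.21752276]
 [  0.           0.           1.        ]]
```

View pics/scene0.png

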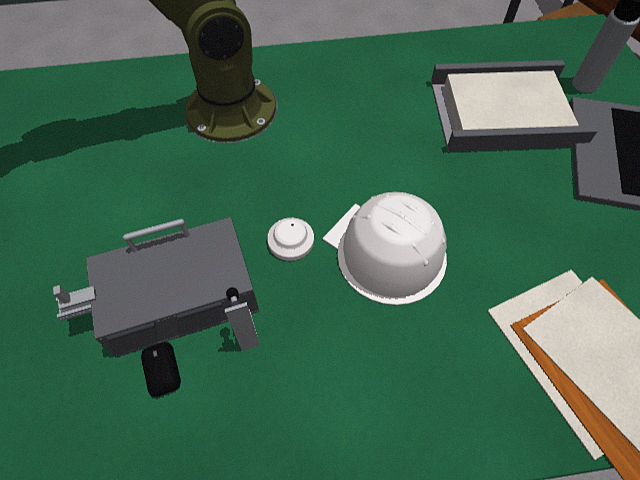

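View pics/top0.png

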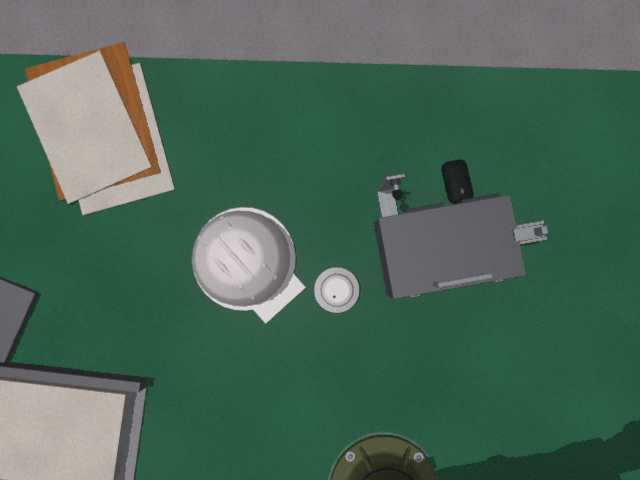

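The top view shows the lid with corners at about (378,220), (510,196), (525,275) and (394,297). The handle runs (438,285)–(492,277), the bolt grip is at ~(540,232), the stop at (398,193), and the mouse at (457,181).

Run:
```python
from h import *
import pickle
c=pickle.load(open("top.pkl","rb")); P=cloud(c); s=pickle.load(open("scene.pkl","rb")); Q=cloud(s)
def box(P,z0,z1,reg):
    z=P[...,2]; m=((z>z0)&(z<z1)&reg).astype(np.uint8); m=cv2.morphologyEx(m,cv2.MORPH_OPEN,np.ones((5,5)))
    n,l,st,_=cv2.connectedComponentsWithStats(m); k=1+np.argmax(st[1:,4]); pts=P[l==k]
    return pts,cv2.minAreaRect(pts[:,:2].astype(np.float32))
for P_,nm in((P,"top"),(Q,"scene")):
    reg=(P_[...,1]<0.1)&(P_[...,0]>0.3)&(P_[...,1]>-.5)
    pts,r=box(P_,.085,.11,reg); print(nm,r,np.median(pts[:,2]),cv2.boxPoints(r).tolist())
    h=P_[reg&(P_[...,2]>.13)&(P_[...,2]<.165)&(P_[...,0]<.52)]; print("handle",len(h),h.mean(0),h.min(0),h.max(0),np.percentile(h[:,2],95))
for u,v in[(540,232),(537,231),(543,232),(525,234),(398,193),(395,178),(388,205),(457,181)]: print("top",u,v,p3(c,u,v))
for u,v in[(57,290),(62,296),(85,300),(232,294),(238,310),(75,297),(165,370)]: print("scene",u,v,p3(s,u,v))
im=np.hstack([cv2.resize(c["image"][205:260,500:560],None,fx=6,fy=6,interpolation=2),cv2.resize(s["image"][270:325,45:105],None,fx=6,fy=6,interpolation=2)])
cv2.imwrite("pics/bolt.png",im)
```

```text
top ((0.5321452617645264, -0.13036219775676727), (0.17805728316307068, 0.2963470220565796), 11.141195297241211) 0.09778185176491083 [[0.41616323590278625, -0.002183942124247551], [0.47342565655708313, -0.2929460108280182], [0.6481273174285889, -0.25854045152664185], [0.590864896774292, 0.03222161531448364]]
handle 343 [ 0.45803417 -0.13524629  0.14698927] [ 0.44368373 -0.19014179  0.13003426] [ 0.47328282 -0.08224803  0.15319867] 0.15096227607138243
scene ((0.5352770686149597, -0.13767096400260925), (0.18088677525520325, 0.3093652129173279), 11.021631240844727) 0.09790843159934903 [[0.41692978143692017, -0.003132397308945656], [0.4760740399360657, -0.30679139494895935], [0.6536243557929993, -0.2722095251083374], [0.5944800972938538, 0.031449466943740845]]
handle 440 [ 0.46255259 -0.13699489  0.14580789] [ 0.44644713 -0.19099302  0.13081447] [ 0.47521136 -0.08225321  0.15221461] 0.15010382644983836
top 540 232 [ 0.55712861 -0.29013167  0.1363448 ]
top 537 231 [ 0.56003267 -0.28923753  0.12409173]
top 543 232 [ 0.55642158 -0.29179459  0.14651775]
top 525 234 [ 0.55478319 -0.27168273  0.10662522]
top 398 193 [0.62266594 0.00221854 0.17965012]
top 395 178 [0.65125212 0.00855485 0.18122988]
top 388 205 [0.61730162 0.00162592 0.03645283]
top 457 181 [ 0.67509559 -0.15167545  0.02850566]
scene 57 290 [ 0.56176088 -0.29419108  0.14555495]
scene 62 296 [ 0.56897004 -0.28958124  0.13561774]
scene 85 300 [ 0.56721304 -0.26339345  0.10755788]
scene 232 294 [0.62888128 0.00298561 0.17767102]
scene 238 310 [0.65749231 0.01080217 0.17624851]
scene 75 297 [ 0.55798454 -0.28217649  0.10633918]
scene 165 370 [ 0.68680918 -0.14368968  0.02907963]
```

View pics/bolt.png

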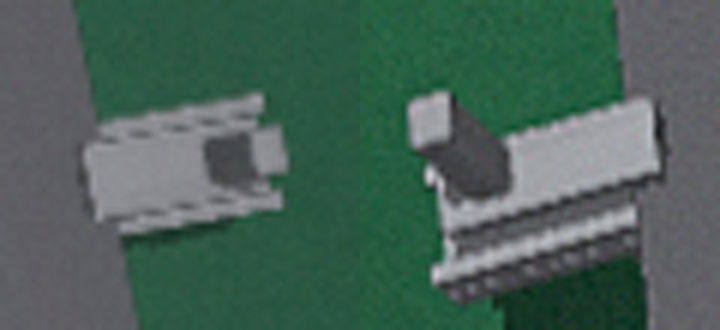

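The crop shows the grip's top face at about top-view px (545,230) and scene px (57,290). That puts the grip near (0.561, −0.294), with its top at z≈0.146. Next I work out the move and the stop geometry.

```bash
cat >> h.py <<'E'
A=np.radians(11.1); X=np.array([np.cos(A),np.sin(A),0]); Y=np.array([-np.sin(A),np.cos(A),0]); Z=np.array([0,0,1.])
C=np.array([.530,-.124,0])
def case(p): d=np.asarray(p)-C; return np.stack([d@X,d@Y,d@Z],-1)
def down(tilt=0): # tool x down (tilted by pitch about case Y), jaws along case X
    o=[]
    for s in(1,-1): o.append(R.from_rotvec(tilt*Y)*R.from_matrix(np.stack([-Z,s*X,np.cross(-Z,s*X)],1)))
    return o
def goto(p,tilt=0):
    o=env.get_obs(); r=R.from_quat(o["eef_rot"])
    best=min(down(tilt),key=lambda q:(r.inv()*q).magnitude())
    print("t",o["time"],"pos",o["tool_pos"],"F(case)",[round(float(o["contact_force"]@a),2) for a in(X,Y,Z)],"open",o["opening"])
    print("shift mm",(r.inv().apply(np.asarray(p)-o["tool_pos"])*1e3).round(1),"rot deg",np.degrees((r.inv()*best).as_rotvec()).round(2))
    print("case axes in tool: X",r.inv().apply(X).round(3),"Y",r.inv().apply(Y).round(3),"Z",r.inv().apply(Z).round(3))
E
python3 - <<'E'
from h import *
import pickle
for n in("top","scene"):
    c=pickle.load(open(n+".pkl","rb")); q=case(cloud(c))
    for (x0,x1,y0,y1,z0,z1) in[(.08,.2,.085,.125,.158,.19),(-.02,.02,-.2,-.15,.138,.16)]:
        m=(q[...,0]>x0)&(q[...,0]<x1)&(q[...,1]>y0)&(q[...,1]<y1)&(q[...,2]>z0)&(q[...,2]<z1); k=q[m]
        print(n,len(k),k.min(0).round(4),k.max(0).round(4),k.mean(0).round(4)); 
        if x0>.05: print(k[np.argsort(k[:,0])].round(3).tolist()[::3])
goto([.561,-.294,.20])
E
```

```text
top 259 [0.1043 0.0887 0.1605] [0.1497 0.1247 0.1879] [0.1315 0.1074 0.177 ]
[[0.104, 0.105, 0.173], [0.106, 0.11, 0.17], [0.106, 0.107, 0.173], [0.108, 0.105, 0.178], [0.108, 0.1, 0.169], [0.108, 0.114, 0.17], [0.109, 0.103, 0.178], [0.11, 0.107, 0.179], [0.111, 0.108, 0.174], [0.111, 0.112, 0.176], [0.111, 0.114, 0.175], [0.112, 0.111, 0.182], [0.113, 0.1, 0.177], [0.113, 0.102, 0.177], [0.113, 0.106, 0.179], [0.114, 0.11, 0.179], [0.115, 0.102, 0.179], [0.115, 0.104, 0.18], [0.116, 0.115, 0.173], [0.117, 0.099, 0.175], [0.117, 0.103, 0.176], [0.118, 0.11, 0.181], [0.118, 0.111, 0.177], [0.119, 0.105, 0.178], [0.12, 0.107, 0.177], [0.12, 0.111, 0.178], [0.121, 0.112, 0.176], [0.121, 0.105, 0.179], [0.122, 0.11, 0.176], [0.124, 0.111, 0.168], [0.124, 0.109, 0.175], [0.126, 0.105, 0.174], [0.127, 0.11, 0.171], [0.128, 0.108, 0.173], [0.129, 0.105, 0.175], [0.13, 0.109, 0.177], [0.131, 0.104, 0.175], [0.132, 0.106, 0.172], [0.133, 0.104, 0.175], [0.134, 0.113, 0.17], [0.134, 0.106, 0.174], [0.134, 0.103, 0.18], [0.135, 0.1, 0.175], [0.135, 0.108, 0.178], [0.136, 0.102, 0.181], [0.136,
[... 4052 characters left out ...]
7], [0.152, 0.103, 0.181], [0.152, 0.113, 0.17], [0.152, 0.119, 0.174], [0.152, 0.101, 0.167], [0.152, 0.115, 0.184], [0.152, 0.092, 0.171], [0.152, 0.118, 0.167], [0.152, 0.098, 0.178], [0.152, 0.112, 0.183], [0.152, 0.105, 0.161], [0.152, 0.107, 0.175], [0.152, 0.098, 0.175], [0.152, 0.1, 0.161], [0.153, 0.112, 0.161], [0.153, 0.105, 0.183]]
scene 93 [-0.0096 -0.1795  0.1382] [ 0.0079 -0.1673  0.1501] [ 0.0003 -0.1726  0.1456]
t 0.1 pos [ 0.22503929 -0.5825258   0.20729971] F(case) [0.03, 0.13, 0.3] open 0.08510531128361813
shift mm [   7.5 -148.  -417.4] rot deg [-7.997e+01 -6.000e-02  8.000e-02]
case axes in tool: X [-0.     0.174 -0.985] Y [ 0.002 -0.985 -0.174] Z [-1.    -0.002  0.   ]
```

arm_command([
  [[0, 0, 0, -7, 0, 0], [0, 0, 0, -7, 0, 0], [0, 0, 0, -7, 0, 0], [0, 0, 0, -7, 0, 0], [0, 0, 0, -7, 0, 0], [0, 0, 0, -7, 0, 0], [0, 0, 0, -7, 0, 0], [0, 0, 0, -7, 0, 0], [0, 0, 0, -7, 0, 0], [0, 0, 0, -7, 0, 0], [0, 0, 0, -7, 0, 0], [0, 0, 0, -4, 0, 0]],
], gripper=-0.2)

```text
time: 1.1
tool_pos: [0.2231, -0.5792, 0.2014]
eef_rot: [0.436, 0.562, -0.432, 0.554]
contact_force: [-0.9, -0.2, -0.6]
opening: 0.0513
```

```bash
python3 -c "
from h import *
goto([.561,-.294,.20])"
```

```text
t 1.1 pos [ 0.22309807 -0.57921696  0.20141342] F(case) [-0.94, -0.04, -0.65] open 0.05128211303856875
shift mm [   2.9  397.7 -193.3] rot deg [ 3.13 -0.75  0.18]
case axes in tool: X [-0.003  0.998  0.055] Y [ 0.013  0.055 -0.998] Z [-1.    -0.003 -0.013]
```

arm_command([
  [[0, 0.034, -0.016, 1, -0.2, 0], [0, 0.034, -0.016, 1, -0.2, 0], [0, 0.034, -0.016, 1, -0.2, 0], [0, 0.034, -0.016, 0, 0, 0], [0, 0.034, -0.016, 0, 0, 0], [0, 0.034, -0.016, 0, 0, 0], [0, 0.034, -0.016, 0, 0, 0], [0, 0.034, -0.016, 0, 0, 0], [0, 0.034, -0.016, 0, 0, 0], [0, 0.034, -0.016, 0, 0, 0], [0, 0.034, -0.016, 0, 0, 0], [0, 0, 0, 0, 0, 0]],
])

```text
time: 2.1
tool_pos: [0.5597, -0.3229, 0.1919]
eef_rot: [0.452, 0.55, -0.452, 0.538]
contact_force: [-0.4, 1.1, -0.1]
opening: 0.0513
```

```bash
python3 -c "
from h import *
goto([.561,-.294,.20])
c=cam('wrist'); cv2.imwrite('pics/w1.png',c['image'])
q=cloud(c); p=case(q); m=(p[...,2]>.14)&(p[...,2]<.152)&(p[...,1]<-.155)&(p[...,1]>-.19)&(abs(p[...,0])<.03); k=p[m]; print(len(k),k.min(0),k.max(0),k.mean(0),q[m].mean(0))"
```

```text
t 2.1 pos [ 0.5597094  -0.32287675  0.19194875] F(case) [-0.21, 1.14, -0.1] open 0.05129407359023759
shift mm [ -7.8   6.5 -28.2] rot deg [-0.51 -0.73  0.57]
case axes in tool: X [-0.01   1.    -0.009] Y [ 0.013 -0.009 -1.   ] Z [-1.    -0.01  -0.013]
491 [-0.00783116 -0.17801149  0.1402247 ] [ 0.00713038 -0.16641278  0.14884504] [-0.00037863 -0.17179443  0.14655003] [ 0.56270265 -0.29265351  0.14655003]
```

View pics/w1.png

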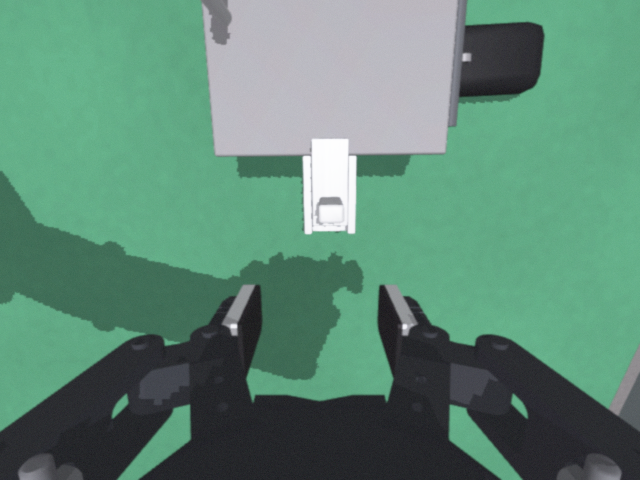

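The wrist view shows the grip at px (330,213), with the bolt aligned to the tool axes. I'll centre over it and go down.

arm_command([
  [[0, 0.009, -0.015, -0.5, -0.7, 0.5], [0, 0, -0.014, 0, 0, 0], [0, 0, 0, 0, 0, 0], [0.03, 0, 0, 0, 0, 0], [0.03, 0, 0, 0, 0, 0], [0.014, 0, 0, 0, 0, 0], [0, 0, 0, 0, 0, 0]],
])

```text
time: 2.73
tool_pos: [0.5555, -0.3004, 0.1153]
eef_rot: [0.448, 0.545, -0.455, 0.544]
contact_force: [-0.3, -0.1, -0.7]
opening: 0.0513
```

```bash
python3 -c "
from h import *
goto([.5627,-.2927,.115])"
```

```text
t 2.7333 pos [ 0.55548442 -0.30036071  0.11525532] F(case) [-0.34, -0.06, -0.75] open 0.051261777496149616
shift mm [ 0.2  8.5 -6.2] rot deg [-0.41  0.27  0.47]
case axes in tool: X [-0.008  1.    -0.007] Y [-0.005 -0.007 -1.   ] Z [-1.    -0.008  0.005]
```

arm_command([
  [[0, 0.0085, -0.006, -0.4, 0, 0.4], [0, 0, 0, 0, 0, 0]],
])

```text
time: 2.9
tool_pos: [0.5613, -0.2948, 0.1153]
eef_rot: [0.448, 0.545, -0.452, 0.546]
contact_force: [0.7, 0.1, 0.9]
opening: 0.0514
```

```bash
python3 -c "
from h import *
goto([.5627,-.2927,.115])"
```

```text
t 2.9 pos [ 0.56130178 -0.29482553  0.11527326] F(case) [0.7, -0.06, 0.87] open 0.05135922739849235
shift mm [ 0.3  1.8 -1.8] rot deg [-0.2   0.25  0.16]
case axes in tool: X [-0.003  1.    -0.003] Y [-0.004 -0.003 -1.   ] Z [-1.    -0.003  0.004]
```

Good. Now close on the grip.

arm_command([
  [[0, 0.0018, -0.0018, 0, 0, 0], [0, 0, 0, 0, 0, 0], [0, 0, 0, 0, 0, 0], [0, 0, 0, 0, 0, 0], [0, 0, 0, 0, 0, 0], [0, 0, 0, 0, 0, 0]],
], gripper=1, force=30)

```text
time: 3.4
tool_pos: [0.5612, -0.2944, 0.1184]
eef_rot: [0.448, 0.544, -0.454, 0.546]
contact_force: [0.7, -0.6, -4.3]
opening: 0.0147
```

arm_command([
  [[0, 0, 0.005, 0, 0, 0], [0, 0, 0.005, 0, 0, 0], [0, 0, 0.005, 0, 0, 0], [0, 0, 0, 0, 0, 0]],
])

```text
time: 3.73
tool_pos: [0.5637, -0.3068, 0.1183]
eef_rot: [0.448, 0.546, -0.452, 0.544]
contact_force: [-1.5, 0.2, -0.2]
opening: 0.0145
```

```bash
python3 -c "
from h import *
goto([.5627,-.2927,.115])"
```

```text
t 3.7333 pos [ 0.56368782 -0.30682047  0.11827097] F(case) [-1.44, 0.44, -0.22] open 0.01445536170981229
shift mm [  3.2   1.7 -14.1] rot deg [-0.16  0.12  0.37]
case axes in tool: X [-0.006  1.    -0.003] Y [-0.002 -0.003 -1.   ] Z [-1.    -0.006  0.002]
```

arm_command([
  [[0, 0, 0.005, 0, 0, 0], [0, 0, 0.005, 0, 0, 0], [0, 0, 0.005, 0, 0, 0], [0, 0, 0.003, 0, 0, 0]],
])

```text
time: 4.07
tool_pos: [0.5671, -0.3242, 0.1182]
eef_rot: [0.448, 0.547, -0.452, 0.544]
contact_force: [-1.7, 3.2, -1.1]
opening: 0.0147
```

arm_command([
  [[0, 0, 0.003, 0, 0, 0], [0, 0, 0.003, 0, 0, 0]],
])

```text
time: 4.23
tool_pos: [0.5679, -0.3278, 0.1179]
eef_rot: [0.448, 0.549, -0.45, 0.543]
contact_force: [-6.6, 16.1, 1.7]
opening: 0.0144
```

arm_command([
  [[0, 0, 0.003, 0, 0, 0], [0, 0, 0.003, 0, 0, 0]],
])

```text
time: 4.4
tool_pos: [0.5678, -0.3274, 0.118]
eef_rot: [0.449, 0.553, -0.448, 0.54]
contact_force: [-6.2, 10.8, 2.3]
opening: 0.0146
```

```bash
python3 -c "
from h import *
goto([.5627,-.2927,.115])"
```

```text
t 4.4 pos [ 0.56781338 -0.32744964  0.11797558] F(case) [-3.99, 11.78, 2.28] open 0.014604619495596187
shift mm [  3.5   1.8 -35. ] rot deg [ 0.19 -0.84  0.64]
case axes in tool: X [-0.011  1.     0.003] Y [ 0.015  0.003 -1.   ] Z [-1.    -0.011 -0.015]
```

The force rose to 16 N and motion stopped after about 34 mm, so the bolt is at its end. Release, rise, and look.

arm_command([
  [[0, 0, 0, 0, 0, 0], [0, 0, 0, 0, 0, 0], [0, 0, 0, 0, 0, 0], [-0.03, 0, 0, 0, 0, 0], [-0.03, 0, 0, 0, 0, 0], [-0.03, 0, 0, 0, 0, 0], [-0.03, 0, 0, 0, 0, 0]],
], gripper=-0.2)

```text
time: 4.98
tool_pos: [0.5683, -0.3353, 0.237]
eef_rot: [0.448, 0.552, -0.451, 0.54]
contact_force: [0.8, -0.8, 0.1]
opening: 0.0513
```

```bash
python3 -c "
from h import *
c=cam('wrist'); cv2.imwrite('pics/w2.png',c['image']); q=cloud(c); p=case(q)
m=(p[...,2]>.138)&(p[...,2]<.152)&(p[...,1]<-.155)&(p[...,1]>-.24)&(abs(p[...,0])<.03);k=p[m]; print('grip',len(k),k.min(0),k.max(0),k.mean(0))
for c in(c,cam('top')):
    q=cloud(c);p=case(q); m=(p[...,2]>.143)&(p[...,2]<.158)&(abs(p[...,1])<.045)&(p[...,0]<-.04)&(p[...,0]>-.1);k=p[m]; print('handle',len(k),k.min(0),k.max(0),k.mean(0),q[m].mean(0), np.polyfit(k[:,1],k[:,0],1))
goto([.461,-.136,.20])"
```

```text
grip 349 [-0.00829928 -0.21138822  0.1382748 ] [ 0.00705241 -0.19987556  0.14857174] [-0.00047072 -0.20508281  0.1461188 ]Traceback (most recent call last):
  File "<string>", line 6, in <module>
    q=cloud(c);p=case(q); m=(p[...,2]>.143)&(p[...,2]<.158)&(abs(p[...,1])<.045)&(p[...,0]<-.04)&(p[...,0]>-.1);k=p[m]; print('handle',len(k),k.min(0),k.max(0),k.mean(0),q[m].mean(0), np.polyfit(k[:,1],k[:,0],1))
                                                                                                                                              ~~~~~^^^
    return umr_minimum(a, axis, None, out, keepdims, initial, where)
ValueError: zero-size array to reduction operation minimum which has no identity
```

View pics/w2.png

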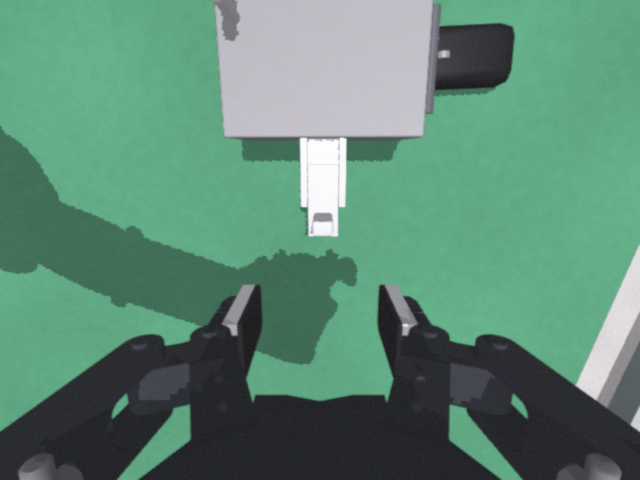

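The bolt plate is clear of the lid. The grip moved from −172 to −205 mm, and the end was felt. Now over to the handle, stopping a little short to look.

arm_command([
  [[0, -0.011, -0.027, 0.3, -0.5, 0.3], [0, -0.011, -0.027, 0, -0.3, 0.3], [0, -0.011, -0.027, 0, 0, 0], [0, -0.011, -0.027, 0, 0, 0], [0, -0.011, -0.027, 0, 0, 0], [0, -0.012, -0.027, 0, 0, 0], [0, 0, 0, 0, 0, 0]],
])

```text
time: 5.67
tool_pos: [0.4748, -0.1918, 0.2391]
eef_rot: [0.453, 0.533, -0.455, 0.551]
contact_force: [0.2, 0.0, 0.3]
opening: 0.0513
```

```bash
python3 -c "
from h import *
c=cam('wrist'); q=cloud(c); p=case(q)
m=(p[...,2]>.143)&(p[...,2]<.156)&(abs(p[...,1])<.06)&(p[...,0]<-.04)&(p[...,0]>-.1);k=p[m]; print('handle',len(k),k.min(0),k.max(0),k.mean(0),q[m].mean(0), np.polyfit(k[:,1],k[:,0],1))
goto([.4605,-.136,.20])"
```

```text
handle 2507 [-0.07647006 -0.05307724  0.14301682] [-0.06448485  0.05758168  0.15052688] [-0.07037673  0.00540318  0.14730346] [ 0.4598996  -0.13224697  0.14730346] [-0.00038857 -0.07037463]
t 5.7167 pos [ 0.47613353 -0.19453169  0.23929876] F(case) [-1.43, -0.46, 0.32] open 0.05133457538470412
shift mm [ 37.8  -5.8 -61.3] rot deg [-1.09  1.35 -0.8 ]
case axes in tool: X [ 0.014  1.    -0.019] Y [-0.024 -0.019 -1.   ] Z [-1.     0.014  0.023]
```

arm_command([
  [[0, -0.006, -0.031, -1, 1.3, -0.8], [0, 0, -0.031, 0, 0, 0], [0, 0, 0, 0, 0, 0], [0.03, 0, 0, 0, 0, 0], [0.02, 0, 0, 0, 0, 0], [0, 0, 0, 0, 0, 0]],
])

```text
time: 6.22
tool_pos: [0.4651, -0.1404, 0.1894]
eef_rot: [0.452, 0.539, -0.451, 0.55]
contact_force: [-1.0, 0.1, -0.4]
opening: 0.0514
```

```bash
python3 -c "
from h import *
goto([.4607,-.1356,.125])"
```

```text
t 6.2167 pos [ 0.46508026 -0.14040661  0.18940866] F(case) [-1.01, 0.31, -0.38] open 0.051409542572646974
shift mm [64.3 -4.2 -6.2] rot deg [-0.42  0.63 -0.66]
case axes in tool: X [ 0.011  1.    -0.007] Y [-0.011 -0.007 -1.   ] Z [-1.     0.012  0.011]
```

arm_command([
  [[0, -0.004, -0.006, -0.4, 0.6, -0.6], [0.032, 0, 0, 0, 0, 0], [0.032, 0, 0, 0, 0, 0], [0, 0, 0, 0, 0, 0]],
])

```text
time: 6.55
tool_pos: [0.4643, -0.1383, 0.1273]
eef_rot: [0.451, 0.543, -0.449, 0.548]
contact_force: [-1.0, 1.2, -0.7]
opening: 0.0514
```

```bash
python3 -c "
from h import *
goto([.4607,-.1356,.125])"
```

```text
t 6.55 pos [ 0.46430167 -0.1382529   0.12728974] F(case) [-0.72, 1.35, -0.66] open 0.05143532981448616
shift mm [ 2.3 -3.  -3.3] rot deg [-0.17  0.17 -0.35]
case axes in tool: X [ 0.006  1.    -0.003] Y [-0.003 -0.003 -1.   ] Z [-1.     0.006  0.003]
```

arm_command([
  [[0.002, -0.003, -0.003, 0, 0, -0.3], [0, -0.001, 0, 0, 0, 0], [0, 0, 0, 0, 0, 0], [0, 0, 0, 0, 0, 0], [0, 0, 0, 0, 0, 0], [0, 0, 0, 0, 0, 0], [0, 0, 0, 0, 0, 0]],
], gripper=1, force=35)

```text
time: 7.13
tool_pos: [0.4638, -0.1374, 0.133]
eef_rot: [0.451, 0.541, -0.45, 0.549]
contact_force: [-0.7, -0.4, -0.4]
opening: 0.0001
```

```bash
cat >> h.py <<'E'
H=C+.085*X+.002*Y+.0905*Z
def lid(n=0,step=.08):
    """lid angle from the grasp point; next tool-frame shifts along the arc"""
    o=env.get_obs(); r=R.from_quat(o["eef_rot"]); g=o["tool_pos"]-r.apply([.019,0,0])-H
    x,z=g@X,g@Z; rho=np.hypot(x,z); th=np.arctan2(z,-x)-np.arctan2(.053,.155)
    t=np.array([z/rho,-x/rho]); f=np.array([o["contact_force"]@X,o["contact_force"]@Z])
    print("t %.2f theta %.3f rho %.1f mm y %.1f Ftan %.2f Frad %.2f open %.4f"%(o["time"],th,rho*1e3,g@Y*1e3,f@t,f@np.array([x,z])/rho,o["opening"]))
    print("F case",[round(float(o["contact_force"]@a),2) for a in(X,Y,Z)],"tan in tool",r.inv().apply(t[0]*X+t[1]*Z).round(3),"tilt",np.degrees(r.apply([1,0,0])@X).round(1))
    for i in range(n):
        a=th+np.arctan2(.053,.155)+i*step; b=a+step
        d=.1638*((np.cos(a)-np.cos(b))*X+(np.sin(b)-np.sin(a))*Z); print(i,(r.inv().apply(d)*1e3).round(1))
E
python3 -c "
from h import *
lid(20)"
```

```text
t 7.13 theta 0.053 rho 164.6 mm y -2.3 Ftan -0.64 Frad 0.55 open 0.0001
F case [-0.75, -0.3, -0.39] tan in tool [-0.925  0.381  0.005] tilt 0.4
0 [-11.9   5.5   0.1]
1 [-11.4   6.4   0.1]
2 [-10.9   7.3   0. ]
3 [-10.3   8.1   0. ]
4 [-9.6  8.9  0. ]
5 [-8.8  9.7  0. ]
6 [-8.  10.3  0. ]
7 [-7.2 11.   0. ]
8 [-6.3 11.5 -0. ]
9 [-5.3 12.  -0. ]
10 [-4.4 12.3 -0. ]
11 [-3.4 12.7 -0. ]
12 [-2.3 12.9 -0. ]
13 [-1.3 13.  -0. ]
14 [-0.3 13.1 -0.1]
15 [ 0.8 13.1 -0.1]
16 [ 1.8 13.  -0.1]
17 [ 2.9 12.8 -0.1]
18 [ 3.9 12.5 -0.1]
19 [ 4.9 12.2 -0.1]
```

The fingers shut fully, so the bar isn't between them. I'll look.

```bash
python3 -c "
from h import *
c=cam('wrist'); s=cam('scene'); cv2.imwrite('pics/w3.png',np.hstack([cv2.resize(c['image'],(400,300)),cv2.resize(s['image'][170:350,40:280],(400,300),interpolation=2)]))
q=cloud(s);p=case(q); m=(p[...,2]>.0)&(p[...,2]<.2)&(abs(p[...,1]+.1)<.03)&(abs(p[...,0])<.05);print(np.median(p[m],0))
lid()"
```

```text
[ 0.00248956 -0.1005341   0.09803244]
t 7.23 theta 0.052 rho 164.6 mm y -2.2 Ftan 0.21 Frad -0.44 open 0.0002
F case [0.49, -0.0, 0.03] tan in tool [-0.926  0.379  0.005] tilt 0.4
```

View pics/w3.png

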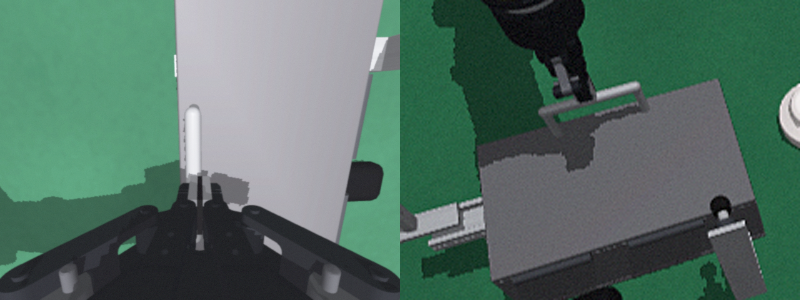

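```bash
python3 -c "
from h import *
c=cam('wrist'); s=cam('scene'); cv2.imwrite('pics/w4.png',np.hstack([cv2.resize(c['image'][220:400,250:410],(400,450),interpolation=2),cv2.resize(s['image'][190:262,110:174],(400,450),interpolation=2)]))
q=cloud(c);p=case(q)
m=(p[...,2]>.11)&(p[...,2]<.17)&(p[...,1]>.0)&(p[...,1]<.047)&(p[...,0]<-.04)&(p[...,0]>-.1);k=p[m]; print(len(k),k.min(0),k.max(0),np.median(k,0))
q=cloud(s);p=case(q)
m=(p[...,2]>.12)&(p[...,2]<.17)&(abs(p[...,1])<.047)&(p[...,0]<-.04)&(p[...,0]>-.1);k=p[m]
for y0 in np.arange(-.045,.045,.01):
  j=k[abs(k[:,1]-y0-.005)<.005]; print(round(y0+.005,3),len(j),np.median(j,0).round(4),j.min(0).round(4),j.max(0).round(4))
"
```

```text
2869 [-0.07960306  0.00080154  0.14140727] [-0.05256411  0.04699809  0.16999926] [-0.07001071  0.02226209  0.14790572]
-0.04 39 [-0.0683 -0.0405  0.1471] [-0.076  -0.0448  0.1225] [-0.0643 -0.0351  0.1512]
-0.03 37 [-0.0679 -0.03    0.1476] [-0.0747 -0.035   0.1417] [-0.0644 -0.025   0.1517]
-0.02 41 [-0.0681 -0.0202  0.1479] [-0.0751 -0.0248  0.1389] [-0.064  -0.015   0.1504]
-0.01 26 [-0.0658 -0.0099  0.147 ] [-0.0704 -0.0143  0.1406] [-0.0535 -0.0053  0.1691]
0.0 28 [-6.470e-02 -1.000e-04  1.466e-01] [-0.0689 -0.0049  0.14  ] [-0.053   0.0049  0.1694]
0.01 49 [-0.0658  0.01    0.1501] [-0.0763  0.0054  0.1409] [-0.0545  0.0147  0.1693]
0.02 39 [-0.0671  0.0202  0.148 ] [-0.0753  0.0152  0.1398] [-0.0637  0.0249  0.1506]
0.03 36 [-0.0684  0.0303  0.1472] [-0.075   0.0254  0.1397] [-0.0646  0.0348  0.1509]
0.04 36 [-0.0678  0.0397  0.1472] [-0.0743  0.0352  0.1406] [-0.0636  0.0448  0.1503]
```

View pics/w4.png

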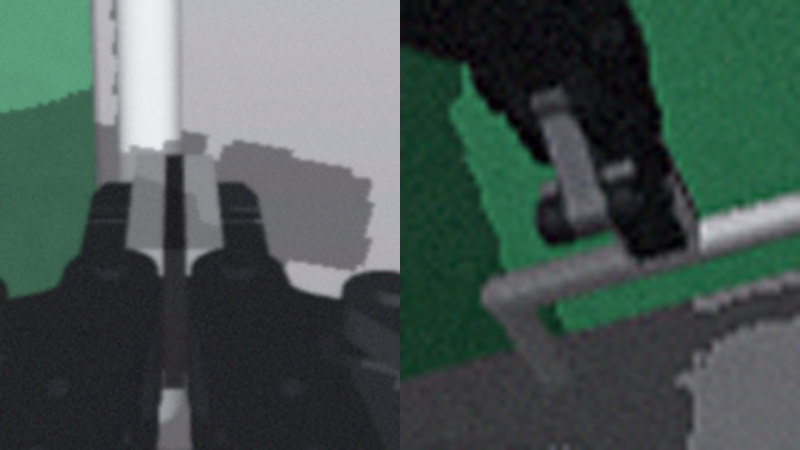

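The wrist crop shows the pads nearly shut at about bar level, with the tool 6 mm higher than before. It looks squeezed off the bar. I'll reopen, check, recentre and go lower.

arm_command([
  [[0, 0, 0, 0, 0, 0], [0, 0, 0, 0, 0, 0], [0, 0, 0, 0, 0, 0], [0, 0, 0, 0, 0, 0], [0, 0, 0, 0, 0, 0]],
], gripper=-0.2)

```text
time: 7.75
tool_pos: [0.4631, -0.1372, 0.132]
eef_rot: [0.451, 0.542, -0.45, 0.548]
contact_force: [0.1, -0.2, 0.4]
opening: 0.0514
```

```bash
python3 -c "
from h import *
goto(C-.0704*X+.002*Y+.116*Z)
c=cam('wrist'); cv2.imwrite('pics/w5.png',c['image'][180:420,200:460])
q=cloud(c);p=case(q)
# finger pads depth: lowest finger points
r=R.from_quat(env.get_obs()['eef_rot']);t=r.inv().apply((q-env.get_obs()['tool_pos']).reshape(-1,3)).reshape(q.shape)
for s in(1,-1):
  m=(t[...,0]>-.05)&(t[...,0]<.02)&(s*t[...,1]>.015)&(s*t[...,1]<.06)&(abs(t[...,2])<.012)&(p[...,2]>.11); k=t[m]; print(s,len(k), k.min(0).round(4) if len(k) else 0,k.max(0).round(4) if len(k) else 0)
"
```

```text
t 7.75 pos [ 0.46308622 -0.13718118  0.1319612 ] F(case) [0.06, -0.23, 0.38] open 0.05136802579203986
shift mm [15.9 -2.3 -2.1] rot deg [-0.22  0.34 -0.33]
case axes in tool: X [ 0.006  1.    -0.004] Y [-0.006 -0.004 -1.   ] Z [-1.     0.006  0.006]
1 846 [-0.0499  0.027  -0.012 ] [-0.025   0.041   0.0097]
-1 840 [-0.05   -0.0376 -0.012 ] [-0.0252 -0.0235  0.0102]
```

At half opening the fingertips visibly end about 25 mm behind the nominal TCP, so the grasp was too high. I'll go down to TCP z≈0.107, which still clears the lid (top 0.098) either way.

arm_command([
  [[0.01, -0.003, -0.002, 0, 0, -0.3], [0.01, -0.001, 0, 0, 0, 0], [0.004, 0, 0, 0, 0, 0], [0, 0, 0, 0, 0, 0]],
])

```text
time: 8.13
tool_pos: [0.4583, -0.1359, 0.1058]
eef_rot: [0.449, 0.543, -0.452, 0.547]
contact_force: [-0.8, -0.2, -0.1]
opening: 0.0515
```

```bash
python3 -c "
from h import *
goto(C-.0704*X+.002*Y+.107*Z)"
```

```text
t 8.1333 pos [ 0.45826022 -0.13590534  0.105808  ] F(case) [-0.79, -0.03, -0.11] open 0.05146183581024313
shift mm [-1.2  2.3  0.1] rot deg [-0.24  0.35 -0.  ]
case axes in tool: X [ 0.     1.    -0.004] Y [-0.006 -0.004 -1.   ] Z [-1.     0.     0.006]
```

arm_command([
  [[-0.001, 0.002, 0, 0, 0, 0], [0, 0, 0, 0, 0, 0], [0, 0, 0, 0, 0, 0], [0, 0, 0, 0, 0, 0], [0, 0, 0, 0, 0, 0], [0, 0, 0, 0, 0, 0], [0, 0, 0, 0, 0, 0]],
], gripper=1, force=35)

```text
time: 8.72
tool_pos: [0.4584, -0.1354, 0.1065]
eef_rot: [0.448, 0.545, -0.453, 0.546]
contact_force: [-0.8, 0.1, -2.8]
opening: 0.0104
```

```bash
python3 -c "
from h import *
lid()"
```

```text
t 8.72 theta -0.111 rho 161.3 mm y 0.7 Ftan -2.88 Frad 0.12 open 0.0104
F case [-0.74, 0.28, -2.79] tan in tool [-0.977  0.213  0.004] tilt -0.3
```

Gripped (opening 10.4 mm on the 12 mm bar). Now along the arc.

```bash
sed -i 's/\[.019,0,0\]/[.037,0,0]/' h.py; python3 -c "
from h import *
lid(8)"
```

```text
t 8.72 theta -0.004 rho 166.0 mm y 0.8 Ftan -2.88 Frad -0.19 open 0.0104
F case [-0.74, 0.28, -2.79] tan in tool [-0.949  0.315  0.004] tilt -0.3
0 [-12.3   4.6   0. ]
1 [-11.8   5.6   0. ]
2 [-11.4   6.5   0. ]
3 [-10.8   7.4   0. ]
4 [-10.2   8.2   0. ]
5 [-9.5  9.   0. ]
6 [-8.7  9.8  0. ]
7 [-7.9 10.4  0. ]
```

arm_command([
  [[-0.012, 0.0045, 0, 0, 0, 0], [-0.012, 0.005, 0, 0, 0, 0], [-0.0115, 0.006, 0, 0, 0, 0], [-0.011, 0.007, 0, 0, 0, 0]],
])

```text
time: 9.05
tool_pos: [0.4797, -0.131, 0.1507]
eef_rot: [0.448, 0.546, -0.453, 0.544]
contact_force: [4.0, -0.2, -11.8]
opening: 0.0106
```

```bash
python3 -c "
from h import *
lid(8)"
```

```text
t 9.05 theta 0.293 rho 166.7 mm y 0.9 Ftan -7.28 Frad -10.07 open 0.0106
F case [3.93, -0.93, -11.79] tan in tool [-0.817  0.577 -0.001] tilt -0.4
0 [-10.4   8.   -0. ]
1 [-9.7  8.8 -0. ]
2 [-9.   9.5 -0. ]
3 [-8.2 10.2 -0. ]
4 [-7.4 10.8 -0. ]
5 [-6.5 11.4 -0. ]
6 [-5.5 11.9 -0. ]
7 [-4.6 12.3 -0. ]
```

arm_command([
  [[-0.01, 0.009, 0, 0, 0, 0], [-0.009, 0.01, 0, 0, 0, 0], [-0.008, 0.0105, 0, 0, 0, 0], [-0.007, 0.011, 0, 0, 0, 0], [-0.006, 0.0115, 0, 0, 0, 0], [-0.005, 0.012, 0, 0, 0, 0]],
])

```text
time: 9.55
tool_pos: [0.5184, -0.1234, 0.1921]
eef_rot: [0.434, 0.558, -0.469, 0.529]
contact_force: [-22.0, -1.9, 20.4]
opening: 0.0104
```

```bash
python3 -c "
from h import *
lid(8)"
```

```text
t 9.55 theta 0.645 rho 167.4 mm y 0.8 Ftan -6.71 Frad 29.23 open 0.0104
F case [-21.96, 2.42, 20.42] tan in tool [-0.613  0.79  -0.008] tilt -3.6
0 [-7.6 10.7 -0.1]
1 [-6.7 11.2 -0.1]
2 [-5.8 11.7 -0.1]
3 [-4.9 12.2 -0.1]
4 [-3.9 12.5 -0.1]
5 [-2.9 12.8 -0.1]
6 [-1.8 13.  -0.1]
7 [-0.8 13.1 -0.1]
```

arm_command([
  [[-0.008, 0.008, 0, 0, 0, 0.3], [-0.0075, 0.009, 0, 0, 0, 0.3], [-0.007, 0.0095, 0, 0, 0, 0.3], [-0.0065, 0.01, 0, 0, 0, 0.3]],
])

```text
time: 9.88
tool_pos: [0.5511, -0.1166, 0.2115]
eef_rot: [0.437, 0.559, -0.466, 0.529]
contact_force: [-1.0, -0.2, -15.7]
opening: 0.01
```

```bash
python3 -c "
from h import *
lid(8)"
```

```text
t 9.88 theta 0.874 rho 169.2 mm y 0.9 Ftan -6.54 Frad -14.30 open 0.0100
F case [-0.97, 0.04, -15.7] tan in tool [-0.413  0.911 -0.01 ] tilt -3.3
0 [-4.9 12.1 -0.1]
1 [-3.9 12.5 -0.1]
2 [-2.9 12.8 -0.1]
3 [-1.9 13.  -0.1]
4 [-0.9 13.1 -0.1]
5 [ 0.2 13.1 -0.1]
6 [ 1.2 13.  -0.1]
7 [ 2.3 12.9 -0.1]
```

arm_command([
  [[-0.0045, 0.0115, 0, 0, 0, 0.3], [-0.0035, 0.012, 0, 0, 0, 0.3], [-0.0025, 0.0125, 0, 0, 0, 0.3], [-0.0015, 0.0125, 0, 0, 0, 0.3]],
])

```text
time: 10.22
tool_pos: [0.5911, -0.1088, 0.221]
eef_rot: [0.437, 0.559, -0.466, 0.529]
contact_force: [-8.6, -1.1, 13.7]
opening: 0.0104
```

```bash
python3 -c "
from h import *
lid(8)"
```

```text
t 10.22 theta 1.123 rho 168.6 mm y 0.9 Ftan -7.01 Frad 14.66 open 0.0104
F case [-8.7, 0.59, 13.72] tan in tool [-0.176  0.984 -0.01 ] tilt -3.3
0 [-1.8 13.  -0.1]
1 [-0.7 13.1 -0.1]
2 [ 0.3 13.1 -0.1]
3 [ 1.3 13.  -0.1]
4 [ 2.4 12.9 -0.1]
5 [ 3.4 12.6 -0.1]
6 [ 4.4 12.3 -0.1]
7 [ 5.4 11.9 -0.1]
```

arm_command([
  [[-0.002, 0.0125, 0, 0, 0, 0.3], [-0.001, 0.0125, 0, 0, 0, 0.3], [0, 0.0125, 0, 0, 0, 0.3], [0.001, 0.01, 0, 0, 0, 0.3]],
])

```text
time: 10.55
tool_pos: [0.6333, -0.1005, 0.2216]
eef_rot: [0.44, 0.557, -0.464, 0.531]
contact_force: [-4.9, -0.0, 6.3]
opening: 0.0103
```

```bash
python3 -c "
from h import *
lid(8,.04)
c=cam('scene');q=case(cloud(c))
m=(q[...,0]>.06)&(q[...,0]<.2)&(q[...,1]>-.14)&(q[...,1]<-.08)&(q[...,2]>.11)&(q[...,2]<.24);k=q[m];print(len(k))
b=np.polyfit(k[:,2],k[:,0],1);print('outer face: slope',b, 'theta',np.pi/2+np.arctan(b[0]))
cv2.imwrite('pics/s6.png',cv2.resize(c['image'][130:400,40:320],None,fx=2,fy=2))"
```

```text
t 10.55 theta 1.376 rho 169.6 mm y 0.9 Ftan -5.64 Frad 5.61 open 0.0103
F case [-4.84, 0.93, 6.31] tan in tool [ 0.084  0.996 -0.009] tilt -2.9
0 [ 0.7  6.5 -0.1]
1 [ 0.9  6.5 -0.1]
2 [ 1.2  6.4 -0.1]
3 [ 1.5  6.4 -0. ]
4 [ 1.7  6.3 -0. ]
5 [ 2.   6.3 -0. ]
6 [ 2.2  6.2 -0. ]
7 [ 2.5  6.1 -0. ]
2168
outer face: slope [-0.18068217  0.10776756] theta 1.3920427085778497
```

View pics/s6.png

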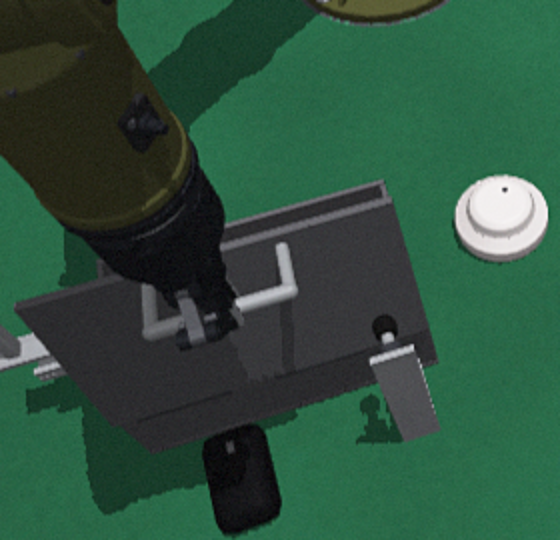

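The lid is at about 1.39 rad, the tip is ahead (px 385,325 in the crop) and the mouse and detector are untouched. Now I'll approach in small steps, watching the force.

arm_command([
  [[0.0005, 0.0065, 0, 0, 0, 0.2], [0.0005, 0.0065, 0, 0, 0, 0.2], [0.001, 0.0065, 0, 0, 0, 0.2], [0.001, 0.0065, 0, 0, 0, 0.2]],
])

```text
time: 10.93
tool_pos: [0.6562, -0.0959, 0.2172]
eef_rot: [0.441, 0.556, -0.462, 0.532]
contact_force: [-5.5, -0.2, 5.6]
opening: 0.0103
```

```bash
cat >> h.py <<'E'
def face():
    c=cam('scene');q=case(cloud(c))
    m=(q[...,0]>.06)&(q[...,0]<.2)&(q[...,1]>-.14)&(q[...,1]<-.08)&(q[...,2]>.11)&(q[...,2]<.24);k=q[m]
    b=np.polyfit(k[:,2],k[:,0],1); print("theta seen",np.pi/2+np.arctan(b[0]),"outer x at z .1705/.18",np.polyval(b,[.1705,.18])); return c,q
E
python3 -c "
from h import *
lid(3,.03);face()"
```

```text
t 10.93 theta 1.515 rho 170.0 mm y 1.0 Ftan -6.76 Frad 3.93 open 0.0103
F case [-5.45, 0.89, 5.61] tan in tool [ 0.227  0.974 -0.007] tilt -2.6
0 [ 1.2  4.8 -0. ]
1 [ 1.3  4.7 -0. ]
2 [ 1.5  4.7 -0. ]
theta seen 1.538143876074633 outer x at z .1705/.18 [0.08866341 0.0883531 ]
```

arm_command([
  [[0.0015, 0.006, 0, 0, 0, 0.2], [0.0015, 0.006, 0, 0, 0, 0.2], [0.002, 0.006, 0, 0, 0, 0.2]],
])

```text
time: 11.23
tool_pos: [0.674, -0.0925, 0.2114]
eef_rot: [0.444, 0.554, -0.46, 0.534]
contact_force: [-3.1, 0.4, 7.6]
opening: 0.0103
```

```bash
python3 -c "
from h import *
lid(3,.02);face()"
```

```text
t 11.23 theta 1.625 rho 170.2 mm y 1.0 Ftan -5.56 Frad 5.96 open 0.0103
F case [-2.93, 0.94, 7.61] tan in tool [ 0.341  0.94  -0.006] tilt -2.0
0 [ 1.1  3.1 -0. ]
1 [ 1.2  3.  -0. ]
2 [ 1.3  3.  -0. ]
theta seen 1.653401277376016 outer x at z .1705/.18 [0.09799946 0.09878599]
```

arm_command([
  [[0.001, 0.003, 0, 0, 0, 0], [0.001, 0.003, 0, 0, 0, 0]],
])

```text
time: 11.45
tool_pos: [0.6808, -0.0911, 0.2084]
eef_rot: [0.444, 0.554, -0.46, 0.534]
contact_force: [-4.0, -1.4, 1.5]
opening: 0.0102
```

```bash
python3 -c "
from h import *
lid();face()"
```

```text
t 11.45 theta 1.669 rho 170.2 mm y 1.0 Ftan -4.45 Frad -0.42 open 0.0102
F case [-4.22, -0.58, 1.47] tan in tool [ 0.382  0.924 -0.005] tilt -2.0
theta seen 1.7002853420828794 outer x at z .1705/.18 [0.10182369 0.10306076]
```

arm_command([
  [[0.001, 0.003, 0, 0, 0, 0]],
])

```text
time: 11.58
tool_pos: [0.6839, -0.0905, 0.2071]
eef_rot: [0.444, 0.554, -0.46, 0.534]
contact_force: [-4.4, -0.1, 1.6]
opening: 0.0105
```

```bash
python3 -c "
from h import *
lid();face()"
```

```text
t 11.58 theta 1.689 rho 170.3 mm y 1.0 Ftan -4.62 Frad -0.49 open 0.0105
F case [-4.38, 0.72, 1.56] tan in tool [ 0.401  0.916 -0.005] tilt -2.0
theta seen 1.7213826737748044 outer x at z .1705/.18 [0.10360442 0.10504591]
```

arm_command([
  [[0.001, 0.0025, 0, 0, 0, 0]],
])

```text
time: 11.72
tool_pos: [0.6866, -0.09, 0.2055]
eef_rot: [0.443, 0.554, -0.46, 0.534]
contact_force: [-4.3, 0.9, 2.0]
opening: 0.0101
```

```bash
python3 -c "
from h import *
lid();face()"
```

```text
t 11.72 theta 1.708 rho 170.2 mm y 1.0 Ftan -4.54 Frad -0.07 open 0.0101
F case [-4.09, 1.68, 1.98] tan in tool [ 0.418  0.909 -0.005] tilt -2.1
theta seen 1.741558508054474 outer x at z .1705/.18 [0.10530548 0.10694368]
```

arm_command([
  [[0.001, 0.0025, 0, 0, 0, 0]],
])

```text
time: 11.85
tool_pos: [0.6893, -0.0894, 0.2042]
eef_rot: [0.443, 0.554, -0.46, 0.534]
contact_force: [-6.2, -0.6, 1.7]
opening: 0.0104
```

```bash
python3 -c "
from h import *
lid();face()"
```

```text
t 11.85 theta 1.726 rho 170.3 mm y 1.0 Ftan -6.32 Frad -1.40 open 0.0104
F case [-6.24, 0.62, 1.71] tan in tool [ 0.434  0.901 -0.004] tilt -2.1
theta seen 1.7600220344866637 outer x at z .1705/.18 [0.10688381 0.10870322]
```

Force is starting to rise. One small confirming step.

arm_command([
  [[0.0008, 0.0015, 0, 0, 0, 0]],
])

```text
time: 11.98
tool_pos: [0.6907, -0.0891, 0.2033]
eef_rot: [0.443, 0.554, -0.46, 0.534]
contact_force: [-6.7, -0.9, 5.9]
opening: 0.0102
```

```bash
python3 -c "
from h import *
lid();face()"
```

```text
t 11.98 theta 1.736 rho 170.2 mm y 1.0 Ftan -8.75 Frad 2.01 open 0.0102
F case [-6.75, 0.45, 5.92] tan in tool [ 0.442  0.897 -0.004] tilt -2.1
theta seen 1.7701724646694774 outer x at z .1705/.18 [0.10773213 0.1096517 ]
```

Tip force is about 8 N (+4 N at the handle over the free-swing value), so the lid is in gentle contact. I'll open the fingers only slightly, since the panel is close, and withdraw upward.

arm_command([
  [[0, 0, 0, 0, 0, 0], [0, 0, 0, 0, 0, 0], [0, 0, 0, 0, 0, 0], [0, 0, 0, 0, 0, 0]],
], gripper=0.4)

```text
time: 12.37
tool_pos: [0.6942, -0.0888, 0.204]
eef_rot: [0.446, 0.552, -0.458, 0.536]
contact_force: [1.2, 1.1, 0.4]
opening: 0.0258
```

```bash
python3 -c "
from h import *
lid();face()
o=env.get_obs();r=R.from_quat(o['eef_rot']);g=o['tool_pos'];b=H+.1638*(-np.cos(1.766+.3295)*X+np.sin(1.766+.3295)*Z);print('bar in tool mm',(r.inv().apply(b-g)*1e3).round(1))"
```

```text
t 12.37 theta 1.750 rho 172.4 mm y 0.7 Ftan 1.06 Frad 1.02 open 0.0258
F case [1.42, 0.87, 0.37] tan in tool [ 0.462  0.887 -0.005] tilt -1.6
theta seen 1.7715523293932773 outer x at z .1705/.18 [0.10779234 0.10972556]
bar in tool mm [-28.2  -1.6   0.7]
```

arm_command([
  [[-0.003, -0.003, 0, 0, 0, 0], [-0.01, -0.0005, 0, 0, 0, 0], [-0.01, 0, 0, 0, 0, 0]],
])

```text
time: 12.67
tool_pos: [0.6905, -0.0897, 0.2263]
eef_rot: [0.445, 0.553, -0.458, 0.535]
contact_force: [-0.2, 0.7, -0.5]
opening: 0.0258
```

```bash
python3 -c "
from h import *
lid();face()"
```

```text
t 12.67 theta 1.676 rho 190.6 mm y 0.5 Ftan 0.17 Frad -0.45 open 0.0258
F case [-0.03, 0.68, -0.48] tan in tool [ 0.393  0.92  -0.005] tilt -1.8
theta seen 1.7709235868715876 outer x at z .1705/.18 [0.10781837 0.10974538]
```

Free of contact. I'll keep rising, then take a last look.

arm_command([
  [[-0.02, 0, 0, 0, 0, 0], [-0.025, 0, 0, 0, 0, 0], [-0.03, 0, 0, 0, 0, 0], [-0.03, 0, 0, 0, 0, 0], [-0.01, 0, 0, 0, 0, 0], [0, 0, 0, 0, 0, 0], [0, 0, 0, 0, 0, 0], [0, 0, 0, 0, 0, 0]],
])

```text
time: 13.38
tool_pos: [0.695, -0.0892, 0.3549]
eef_rot: [0.448, 0.55, -0.456, 0.537]
contact_force: [0.3, 0.2, -0.3]
opening: 0.0257
```

```bash
python3 -c "
from h import *
goto([.69,-.09,.3]); c,q=face()
cv2.imwrite('pics/s7.png',np.hstack([cv2.resize(c['image'][130:400,40:320],(400,386)),cv2.resize(c['image'][270:350,195:278],(400,386),interpolation=2)]))
m=(q[...,2]>.138)&(q[...,2]<.152)&(q[...,1]<-.155)&(q[...,1]>-.24)&(abs(q[...,0])<.03);print('grip',q[m].mean(0))"
```

```text
t 13.3833 pos [ 0.69504404 -0.08919442  0.35489472] F(case) [0.35, 0.1, -0.31] open 0.025694393419336655
shift mm [55.  -4.   0.2] rot deg [-0.53 -0.4   1.18]
case axes in tool: X [-0.021  1.    -0.009] Y [ 0.007 -0.009 -1.   ] Z [-1.    -0.021 -0.007]
theta seen 1.7705097591027925 outer x at z .1705/.18 [0.1078204  0.10974331]
grip [ 0.00049663 -0.20628319  0.14536868]
```

View pics/s7.png

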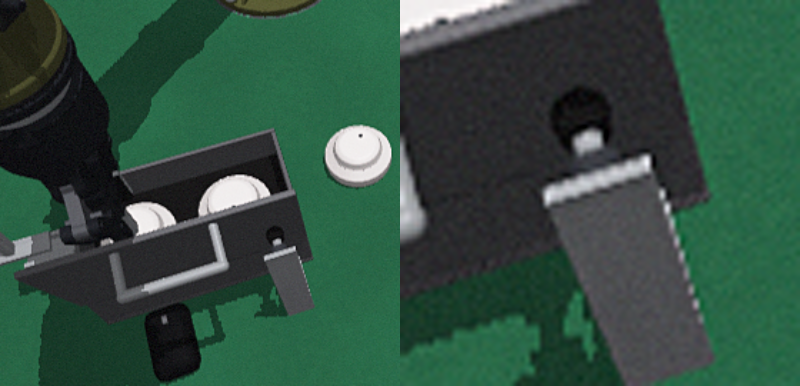

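The lid rests against the black tip (crop px 580,115) and its angle is steady at 1.770. The bolt is back, and the mouse and detector are in place. Handing in.

```bash
python3 -c "
from h import *
print(env.close_job())"
```

```text
the job is handed in; nothing more can be done
None
```

The job is handed in at about 13.4 s of the 64 s: the bolt is fully back and the lid is open, resting against the rubber-tipped stop.

- **Bolt:** I pinched the grip from above and pulled until the force rose to about 16 N and it stopped. The TCP had moved about 34 mm. The cameras put the grip's own travel at 33–34 mm.
- **Handle:** My first grasp closed without holding the bar, because the fingertips reach less far than the stated tool point. I reopened, went lower and gripped it properly.
- **Lid and stop:** The push needed at the handle rose from about 4.5 N in free swing to 6.3 N and then 8.8 N. That is an estimated 8 N at the tip, well under its 20 N limit. The highest radial force on the handle during the swing was about 29 N.
- **Last checks:** After release, the camera showed the lid steady at 1.770–1.772 rad, touching the tip. The arm-based estimate gave 1.736 rad before release, within its calibration error. The arm is clear, with forces near zero. The mouse and detector look undisturbed by eye. The helmet was outside the final crop, and the arm never went near it.

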